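# Feel which end of the axle spacer has the long neck and load it into the drilling cradle

### The arm

A 6-joint arm with a two-finger parallel gripper is mounted at the origin on the work surface. World frame = base frame: x ahead of the robot, y to its left, z up, the work surface at z = 0. Lengths are in m, angles in rad, forces in N, time in s.
With the tool pointing down it reaches from about 0.325 to 0.85 m from the base axis. Payload 4.4 kg.
Tool frame: the origin (TCP) lies between the finger pads; the fingertips stand manip.nose_length ahead of it and the grasp point (between the pads) lies 5 mm behind it (manip.nose_length is the distance from the TCP to the fingertips, in m); z points along the fingers, y is the line along which they close (so a half turn about z gives the same grasp; the last joint's range is limited). The gripper opens to 94 mm and grips with 3 to 60 N. Pads are 16 mm wide; open, the fingers measure 119 mm over their backs; the gripper's body (75 mm by 177 mm) begins 78 mm behind the grasp point.
Start: joints at [1.107, 0.207, 1.542, -0, 1.393, -0.15], TCP at [0.177, 0.547, 0.188] pointing down, gripper open.
Joint ranges: [-2.73, 2.73], [-0.86, 2.22], [0.23, 2.46], [-1.11, 4.25], [0.08, 2.63], [-2.82, 2.82]. Speed limits (rad/s): [2.79, 2.79, 3.14, 3.14, 3.14, 3.14].

### API

Orientations are given as a unit quaternion [w, x, y, z].
In Python, from plant import telemetry, viewer, hand_in, manip gives the robot as it stands. The module is installed in compiled form; this text tells all that it offers.
- The arm moves only by the tool play_rows, never from a script. Its argument "moves" is a list of rows, each a list of 3 entries, a list of its own where there are three numbers: the shift along the world's x, y, z in cm, then the turn, a rotation vector about the world's x, y, z in degrees, then the opening, from 0 (shut) to 1 (fully open). In form: [[[tx, ty, tz], [wx, wy, wz], claw], ...]. A call has exactly 8 rows; each row is the pose to reach, as a shift and turn from the pose commanded when the call began; what a row does not reach only later rows make up. A row lasts 1/10 s, in which the tool goes at most 50 mm and 8.59 degrees, less where a joint would pass 70% of its speed; a pose out of reach is approached as far as the arm can. A call with a gripper value outside its range is refused whole. The fingers move at their own pace and stop on an object; "grip_force" is the grip in N (left out, the last holds). Time passes only in rows, so rows that repeat a pose let the fingers close, or fill a call up. It gives the time, the measured TCP pose, the force, the opening and the grip force at its end, in the units of the state.
- telemetry.read_state(): the state, without advancing time (a new reading comes with each control period).
- viewer.camera(name): name is "side" or "top"; returns the picture (480x640x3 uint8, red, green, blue); there is no depth.
- viewer.camera_model(name): a dict with "K" (3x3 intrinsics, pixels), "dist_coeffs" ([k1, k2, p1, p2, k3] as OpenCV has them; the pictures are not rectified), "R" (3x3) and "t" (3): a world point X has camera coordinates R X + t. Camera axes: x right, y down, z forward; pixel columns grow to the right and rows downward; lengths in m; the calibration is good to about 2 mm. A picture is of the moment at which its call begins. camera_model takes no time and is no camera call.
- hand_in(): hands the job in; it is judged then, once.
The state is a dict: "time_s": time; "joint_positions": joint angles; "joint_velocities": joint speeds; "tau": joint torques, N m; "tcp_pos": TCP position; "eef_rot": TCP orientation; "contact_force": force on the tool from outside, world axes, zero at the start; "moment": the same for the moment, N m; "width": finger opening in m; "finger_force": force on a finger pad.
Only numpy, scipy, OpenCV 4.12 (cv2) and the standard library are available. Lean on these libraries where they do the work, as an engineer would, in place of code of your own. Each camera call takes 0.05 s, during which the arm holds its last target. There are 200 camera calls.

### The job

The aluminium axle spacer on the wooden rack looks much the same at both ends, but its thicker band sits off centre, so one end has a longer narrow neck than the other. Pinch one end of it lightly where it lies to feel whether its neck is the long one, then lay the spacer in the steel drilling cradle with a long enough neck in the narrow collar, turning it end for end if need be. Lower it until it lies fully home and level before letting go, and leave the other things on the bench where they are.

Things in the scene. Friction and masses are not known exactly. Their poses are not given: they have to be found in the camera images.
- spacer: Loose aluminium round bar, 130 mm long, 0.36 kg, lying level; origin at its centre, y along it. A 40 mm thick band, 88 mm long, leaves a 35 mm neck at either end: the two necks add up to 42 mm. Their lengths (2 to 40 mm) are drawn at random and the pose does not tell them: feel for the shoulder. Fingers shut over the 20 mm next to an end face stop at 35 mm if its neck is long, at 40 mm if not.
- rack: Fixed wooden rack where the spacer starts. Origin at the centre of its underside on the bench, z up. Base 80 mm (x) by 90 mm (y), 8 mm thick. V supports at y = +20 and -20 mm, 6 mm thick in y, reach 29 mm to either side in x and 47 mm above the bench.
- rack_seat (a point): Where the middle of the spacer starts, 50 mm above the bench, axes as the rack; the spacer lies along y. The middle (17 mm to either side) and the last 42 mm at both ends stand free of the supports.
- cradle: Fixed dark steel drilling cradle. Origin at the centre of its underside on the bench, z up. Base 90 mm (x) by 136 mm (y), 8 mm thick. The spacer belongs along y with its centre 50 mm above the origin. At y = -20 mm a V support, 6 mm thick, like those of the rack, carries its band; 17 mm to either side of the middle stays free. The collar stands at the +y end.
- collar (a point): Centre of the narrow collar, on the spacer's axis, 55 mm along +y from the cradle's centre, 50 mm above the bench; axes as the cradle. A U slot open at the top, 38 mm wide, 8 mm thick in y, outside 58 mm; floor 17.5 mm below this point, walls straight to 3 mm above it, flared to 11 mm above. Needs a neck of 15 mm or more, so an end with over 21 mm of neck always fits; the 40 mm band stays on top.
- cone: Bystander: turned wooden cone standing on its base, 68 mm across, 88 mm high; origin at the centre of its underside.
- wheel: Bystander: small red plastic toy wheel lying flat, 56 mm across, 24 mm high; origin at the centre of its underside.
- jar: Bystander: small glass jar with a steel cap, 52 mm across, 65 mm high; origin at the centre of its underside.

How it is judged:
On the way, in this order (a step that is already met when the one before it is completed fails the run):
1. the fingers touch the spacer at one of its ends (grasp point more than 45 mm from its middle) while it still lies in the rack (contact force between the fingers and spacer above 0.5 N and (y of the grasp point in the frame of spacer above 0.045 m or y of the grasp point in the frame of spacer below -0.045 m) and distance of spacer from where it was at the start of the episode below 0.025 m), for 0.1 s.
2. the spacer lies home in the cradle (axis within 3 mm of its proper height, within 4 mm sideways, 8 mm lengthwise, 0.06 rad in line) while the fingers are still on it (z of spacer in the frame of cradle between 0.047 and 0.053 m and x of spacer in the frame of cradle between -0.004 and 0.004 m and y of spacer in the frame of cradle between -0.008 and 0.008 m and angle between the y axis of spacer and the y axis of cradle, either way round below 0.06 rad and contact force between the fingers and spacer above 0.3 N), for 0.05 s.
At the end, for the whole second after the job is handed in: The spacer lies released and at rest in the cradle with the neck of one end down in the collar: its axis within 3 mm of 50 mm above the bench, its centre within 4 mm sideways and 8 mm lengthwise of the cradle's, in line and level within 0.06 rad (z of spacer in the frame of cradle between 0.047 and 0.053 m and x of spacer in the frame of cradle between -0.004 and 0.004 m and y of spacer in the frame of cradle between -0.008 and 0.008 m and angle between the y axis of spacer and the y axis of cradle, either way round below 0.06 rad and linear speed of spacer below 0.02 m/s and contact force between the fingers and spacer below 0.1 N); the robot touches nothing.
It fails at once if the cone is knocked out of its place (distance of cone from where it was at the start of the episode above 0.03 m).
It fails at once if the wheel is knocked out of its place (distance of wheel from where it was at the start of the episode above 0.03 m).
It fails at once if the jar is knocked out of its place (distance of jar from where it was at the start of the episode above 0.03 m).
It also fails if it takes over 51 s, if anything falls off the work surface, if the arm or the gripper's body presses on something with over 40 N, if the wrist force passes 120 N, or if a joint passes its speed limit or range.

## Working session

There is one attempt and no reset: what is moved stays moved. The work goes in short steps, Python scripts to look and compute and a tool call to move; the robot and the scene stay as the last step left them, time stands still between calls to the robot, and variables do not carry over. Pictures are saved under pics/ and viewed, at most 10 in all, crops included, and the job is handed in when it is done.

Besides the shell and the picture viewer there is one more tool, called after "Emit:" as a command line: name --argument value ..., lists and objects as JSON in quotes. play_rows: Moves the arm, as the interface text tells. Its arguments: {"type":"object","properties":{"moves":{"type":"array","items":{"type":"array"}},"grip_force":{"type":"number"}},"required":["moves"]}

```bash
mkdir -p pics
python3 - <<'E'
from plant import telemetry, viewer, manip
import cv2
s=telemetry.read_state(); print(s); print(manip.nose_length)
for n in("top","side"):
    cv2.imwrite(f"pics/{n}0.png",viewer.camera(n)[:,:,::-1]); print(viewer.camera_model(n))
E
```

```text
{'time_s': 0.0, 'joint_positions': array([ 1.10747713e+00,  2.07447319e-01,  1.54296409e+00,  5.24030356e-06,
        1.39349014e+00, -1.50495962e-01]), 'joint_velocities': array([-1.63288462e-04, -1.70388632e-04,  1.48633030e-03,  4.58662900e-04,
       -9.23132695e-04,  7.19432726e-05]), 'tau': array([-4.33254463e-04, -3.70863855e+01, -2.81422019e+01,  6.97165146e-02,
        3.60688311e-02, -1.79135295e-04]), 'tcp_pos': array([0.17657298, 0.54631599, 0.18637055]), 'eef_rot': array([-3.51231219e-04,  1.55774995e-01,  9.87791890e-01, -1.09972559e-03]), 'contact_force': array([-0.27059704, -0.21465809,  0.33048642]), 'moment': array([ 0.01753416,  0.01930535, -0.07572968]), 'finger_force': 0.0, 'width': 0.09376646024595182}
0.014
{'K': array([[462.53144669,   0.        , 319.42672759],
       [  0.        , 462.53144669, 242.5818175 ],
       [  0.        ,   0.        ,   1.        ]]), 'dist_coeffs': array([-0.08167873,  0.        ,  0.        ,  0.        ,  0.        ]), 'R': array([[-0.00155186, -0.99985916, -0.01671102],
       [-0.99393109,  0.00338034, -0.10995254],
       [ 0.10999354,  0.01643898, -0.99379635]]), 't': array([0.04460866, 0.5850568 , 0.9368385 ])}
{'K': array([[441.67405586,   0.        , 308.78717122],
       [  0.        , 441.67405586, 235.45726082],
       [  0.        ,   0.        ,   1.        ]]), 'dist_coeffs': array([-0.10126039,  0.        ,  0.        ,  0.        ,  0.        ]), 'R': array([[-0.98693273, -0.1605272 , -0.01395727],
       [-0.06833382,  0.49541383, -0.86596514],
       [ 0.14592559, -0.85369559, -0.49990956]]), 't': array([0.55230183, 0.09840562, 0.8911852 ])}
```

View pics/top0.png

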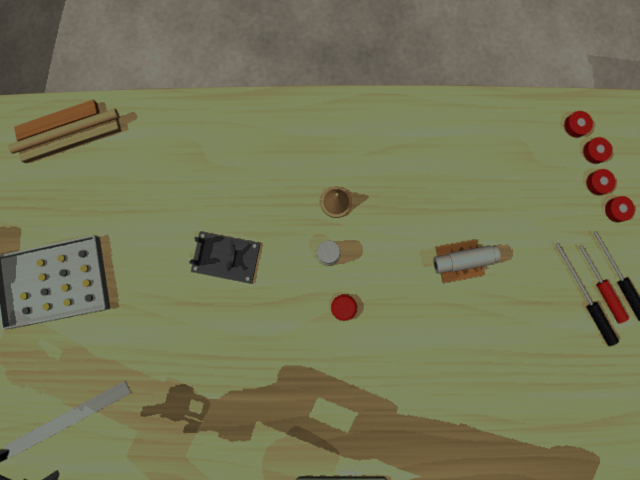

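View pics/side0.png

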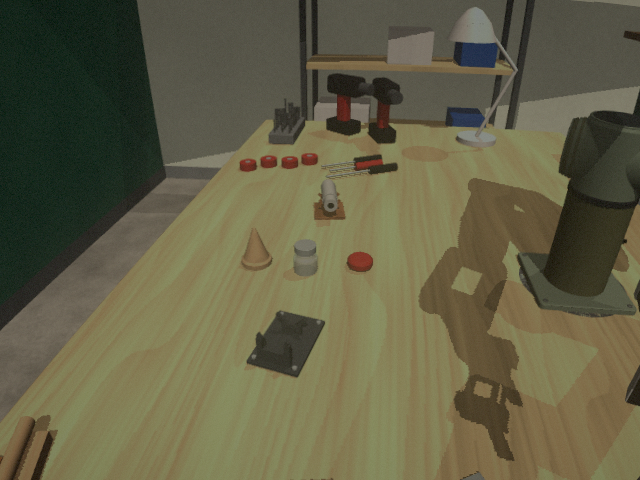

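The top view shows the cradle at (227,257) with its collar at the left (about 197,252). The spacer on its rack is at (467,260), the jar at (330,252), the cone at (337,201) and the wheel at (344,307). Next I'll crop closer to get the edges.

```bash
python3 - <<'E'
import cv2,numpy as np
i=cv2.imread("pics/top0.png"); s=cv2.imread("pics/side0.png")
a=cv2.resize(i[220:300,180:270],None,fx=4.4,fy=4.4,interpolation=2)
b=cv2.resize(i[220:300,425:515],None,fx=4.4,fy=4.4,interpolation=2)
cv2.imwrite("pics/crop.png",np.hstack([a,b]))
E
cat > h.py <<'E'
import numpy as np,cv2
from plant import viewer
def ray(n,uv):
    c=viewer.camera_model(n); R=c["R"];t=c["t"]
    p=cv2.undistortPoints(np.array(uv,float).reshape(-1,1,2),c["K"],c["dist_coeffs"]).reshape(-1,2)
    return -R.T@t,np.c_[p,np.ones(len(p))]@R
def plane(n,uv,z):
    o,d=ray(n,uv); return o+d*((np.asarray(z)-o[2])/d[:,2])[:,None]
def proj(n,X):
    c=viewer.camera_model(n); return cv2.projectPoints(np.array(X,float).reshape(-1,1,3),cv2.Rodrigues(c["R"])[0],c["t"],c["K"],c["dist_coeffs"])[0].reshape(-1,2)
E
python3 - <<'E'
import sys; sys.path.insert(0,'.')
from h import *
i=cv2.imread("pics/top0.png"); hsv=cv2.cvtColor(i,cv2.COLOR_BGR2HSV)
def show(m,x0,x1,y0,y1,name,z):
    mm=np.zeros_like(m);mm[y0:y1,x0:x1]=m[y0:y1,x0:x1]
    cs,_=cv2.findContours(mm,cv2.RETR_EXTERNAL,cv2.CHAIN_APPROX_NONE)
    c=max(cs,key=cv2.contourArea); r=cv2.minAreaRect(c); b=cv2.boxPoints(r)
    P=plane("top",b,z*np.ones(4)); print(name,r,cv2.contourArea(c)); print(b.round(1).tolist(),P.round(4).tolist(),P.mean(0).round(4))
    for k in range(2): e=P[k+1]-P[k]; print(np.linalg.norm(e),np.degrees(np.arctan2(e[1],e[0])))
H,S,V=cv2.split(hsv)
show(((V<75)).astype(np.uint8)*255,180,270,220,300,"cradle",0.008)
show(((S<60)&(V>90)).astype(np.uint8)*255,425,515,235,285,"spacer",0.05)
print(hsv[258,470],hsv[257,220],hsv[243,455],hsv[300,460])
E
```

```text
cradle ((224.0192413330078, 256.4038391113281), (65.3066635131836, 41.57661437988281), 11.309932708740234) 2468.0
[[187.89999389648438, 270.3999938964844], [196.10000610351562, 229.60000610351562], [260.1000061035156, 242.39999389648438], [252.0, 283.20001220703125]] [[0.5284, 0.3278, 0.008], [0.6172, 0.3124, 0.008], [0.5887, 0.1715, 0.008], [0.501, 0.188, 0.008]] [0.5588 0.2499 0.008 ]
0.09015555507101211 -9.891602747226388
0.14368514476089572 -101.46578176475346
spacer ((468.2092590332031, 258.7903747558594), (17.58115005493164, 64.29524993896484), 80.78897094726562) 946.5
[[435.1000061035156, 255.3000030517578], [498.5, 245.0], [501.29998779296875, 262.29998779296875], [437.8999938964844, 272.6000061035156]] [[0.5562, -0.1947, 0.05], [0.577, -0.3279, 0.05], [0.541, -0.3322, 0.05], [0.5206, -0.1995, 0.05]] [ 0.5487 -0.2636  0.05  ]
0.13480224412477498 -81.13261901007293
0.03626413844909641 -173.06749995132745
[ 67  17 135] [150   5  56] [ 16 148 121] [ 36  70 135]
```

View pics/crop.png

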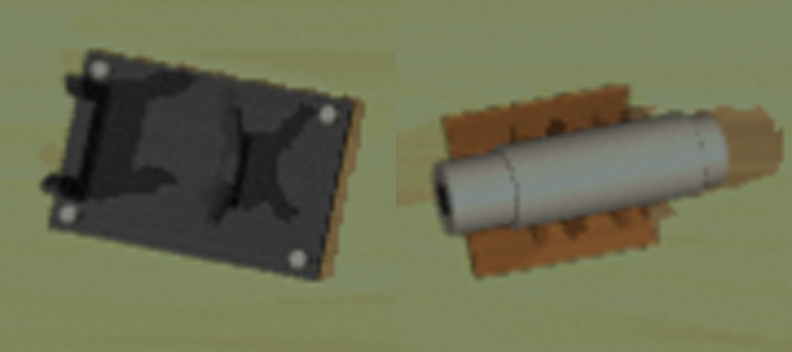

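The crop shows four screw dots on the cradle base, which are symmetric about its centre. It also shows the rack's base corners and the spacer with its seams. I'll measure the pose from those and cross-check with the side view.

Run:
```python
from h import *
i=cv2.imread("pics/top0.png"); g=cv2.cvtColor(i,cv2.COLOR_BGR2GRAY).astype(float)
def ang(v): return np.degrees(np.arctan2(v[1],v[0])).round(2)
sc=[]
for x,y in [(99,69),(327,114),(297,258),(67,213)]:
    u,v=180+x/4.4-.5,220+y/4.4-.5; u0,v0=round(u),round(v)
    w=np.clip(g[v0-2:v0+3,u0-2:u0+3]-75,0,None); yy,xx=np.mgrid[-2:3,-2:3]
    # keep only dots inside base: grey background below 75
    sc.append([u0+(w*xx).sum()/w.sum(),v0+(w*yy).sum()/w.sum()]); print((u,v),sc[-1])
P=plane("top",sc,[.009]*4); print("screws",P.round(4).tolist(),P.mean(0),ang(P[0]-P[1]),ang(P[3]-P[2]),ang(P[0]-P[3]),ang(P[1]-P[2]))
c=np.array([(88,50),(355,98),(320,280),(50,228)])/4.4+[179.5,219.5]
P=plane("top",c,[.008]*4); print("cradle corners",P.mean(0),ang(P[0]-P[1]),ang(P[3]-P[2]),ang(P[0]-P[3]),ang(P[1]-P[2]))
c=np.array([(47,118),(232,85),(264,243),(79,276)])/4.4+[424.5,219.5]
P=plane("top",c,[.008]*4); print("rack",P.mean(0),ang(P[0]-P[1]),ang(P[3]-P[2]),ang(P[0]-P[3]),ang(P[1]-P[2]))
print("side cradle",plane("side",[(281,312),(325,319),(296,374),(249,360)],[.008]*4).mean(0))
# bystanders
print("cone,jar,wheel",plane("top",[(336,201),(328,253),(344,307)],[.0,.065,.024]).round(3).tolist())
print("cam",ray("top",[(0,0)])[0])
s=cv2.imread("pics/side0.png")
cv2.imwrite("pics/scrop.png",np.hstack([cv2.resize(s[305:380,240:335],(456,360),interpolation=2),cv2.resize(s[170:230,300:356],(336,360),interpolation=2)]))
```

```text
(202.0, 235.1818181818182) [np.float64(202.19714964370547), np.float64(235.2351543942993)]
(253.8181818181818, 245.4090909090909) [np.float64(254.0347071583514), np.float64(245.44685466377442)]
(247.0, 278.1363636363636) [np.float64(247.1404958677686), np.float64(278.3719008264463)]
(194.72727272727272, 267.9090909090909) [np.float64(194.8791946308725), np.float64(268.10738255033556)]
screws [[0.6047, 0.2982, 0.009], [0.5821, 0.1845, 0.009], [0.5112, 0.1984, 0.009], [0.5333, 0.3124, 0.009]] [0.55782171 0.24836318 0.009     ] 78.73 79.06 -11.24 -11.12
cradle corners [0.55801006 0.24622466 0.008     ] 79.64 79.29 -10.69 -10.23
rack [ 0.54828037 -0.25794258  0.008     ] 99.83 99.59 9.96 9.46
side cradle [0.55389994 0.25185372 0.008     ]
cone,jar,wheel [[0.68, 0.007, 0.0], [0.56, 0.025, 0.065], [0.451, -0.008, 0.024]]
cam [0.47852918 0.02722403 0.99610062]
```

View pics/scrop.png

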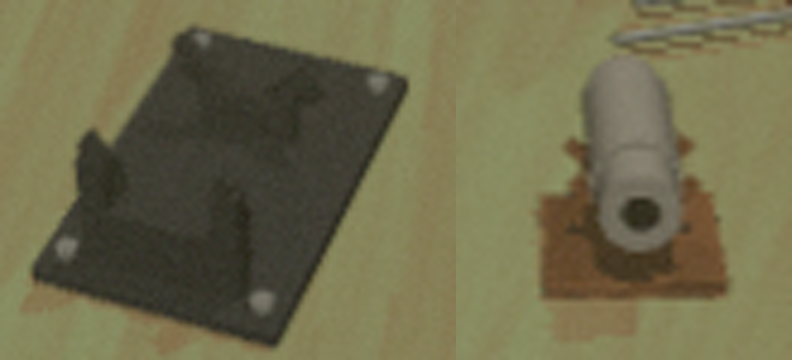

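Run:
```python
from h import *
c=np.array([(202,40),(377,83),(262,302),(67,248)])/4.8+[239.5,304.5]
P=plane("side",c,[.009]*4); print(P.mean(0)); print(P)
c=np.array([(642-456,213)])/6+[299.5,169.5]
print(plane("side",c,[.05]))
```

```text
[0.55625717 0.25011546 0.009     ]
[[0.58020936 0.18560238 0.009     ]
 [0.51005193 0.200402   0.009     ]
 [0.5320785  0.31422599 0.009     ]
 [0.60268887 0.30023148 0.009     ]]
[[ 0.53487346 -0.1917943   0.05      ]]
```

Emit:
play_rows --moves '[[[1.5,-3.1,0],[0,0,-2.6],1],[[3,-6.2,0],[0,0,-5.2],1],[[4.5,-9.4,0],[0,0,-7.8],1],[[6,-12.5,0],[0,0,-10.4],1],[[7.5,-15.6,0],[0,0,-13],1],[[9,-18.8,0],[0,0,-15.6],1],[[10.5,-21.9,0],[0,0,-18.2],1],[[12,-25,0],[0,0,-20.8],1]]' --grip_force 5

```text
time_s: 0.9
tcp_pos: [0.297, 0.2956, 0.1872]
eef_rot: [-0.0, 0.332, 0.943, -0.0]
contact_force: [-0.0, 0.4, -0.7]
width: 0.0935
finger_force: 0.0
```

Emit:
play_rows --moves '[[[1.5,-3.1,0],[0,0,-2.6],1],[[3,-6.2,0],[0,0,-5.2],1],[[4.5,-9.4,0],[0,0,-7.8],1],[[6,-12.5,0],[0,0,-10.4],1],[[7.5,-15.6,0],[0,0,-13],1],[[9,-18.8,0],[0,0,-15.6],1],[[10.5,-21.9,0],[0,0,-18.2],1],[[12,-25,0],[0,0,-20.8],1]]'

```text
time_s: 1.7
tcp_pos: [0.417, 0.0457, 0.1872]
eef_rot: [-0.0, 0.497, 0.868, -0.0]
contact_force: [0.7, 0.0, 0.1]
width: 0.0938
finger_force: 0.0
```

Emit:
play_rows --moves '[[[1.5,-3.1,-0.5],[0,0,-2.6],1],[[3,-6.2,-1],[0,0,-5.2],1],[[4.5,-9.4,-1.5],[0,0,-7.8],1],[[6,-12.5,-2],[0,0,-10.4],1],[[7.5,-15.6,-2.5],[0,0,-13],1],[[9,-18.8,-3],[0,0,-15.6],1],[[10.5,-21.9,-3.5],[0,0,-18.2],1],[[12.1,-25,-4],[0,0,-20.8],1]]'

```text
time_s: 2.5
tcp_pos: [0.5379, -0.204, 0.1467]
eef_rot: [-0.001, 0.646, 0.764, -0.0]
contact_force: [-0.6, 0.3, 0.7]
width: 0.0941
finger_force: 0.0
```

Emit:
play_rows --moves '[[[0,0.2,-2],[0,0,0],1],[[0,0.2,-4],[0,0,0],1],[[0,0.2,-6],[0,0,0],1],[[0,0.2,-7.5],[0,0,0],1],[[0,0.2,-9],[0,0,0],0.8],[[0,0.2,-10.1],[0,0,0],0.65],[[0,0.2,-10.1],[0,0,0],0.55],[[0,0.2,-10.1],[0,0,0],0.5]]' --grip_force 3

```text
time_s: 3.3
tcp_pos: [0.5382, -0.201, 0.0467]
eef_rot: [0.0, 0.645, 0.764, 0.0]
contact_force: [-0.1, -0.4, 0.1]
width: 0.0655
finger_force: 0.0
```

Emit:
play_rows --moves '[[[0,0,0],[0,0,0],0.46],[[0,0,0],[0,0,0],0.42],[[0,0,0],[0,0,0],0.38],[[0,0,0],[0,0,0],0.34],[[0,0,0],[0,0,0],0.3],[[0,0,0],[0,0,0],0.3],[[0,0,0],[0,0,0],0.3],[[0,0,0],[0,0,0],0.3]]'

```text
time_s: 4.1
tcp_pos: [0.5379, -0.2009, 0.0465]
eef_rot: [-0.0, 0.645, 0.764, -0.0]
contact_force: [-0.4, 0.1, -0.1]
width: 0.0284
finger_force: 0.0
```

Run:
```python
from plant import telemetry, viewer
import cv2,numpy as np
print(telemetry.read_state())
a=cv2.resize(viewer.camera("top")[210:310,420:530,::-1],(440,400),interpolation=2);b=cv2.resize(viewer.camera("side")[150:240,280:370,::-1],(360,400),interpolation=2)
cv2.imwrite("pics/pinch.png",np.hstack([a,b]))
```

```text
{'time_s': 4.1, 'joint_positions': array([-5.08106847e-01,  3.57607894e-01,  1.66476537e+00, -1.23829425e-05,
        1.11931295e+00, -6.77022720e-01]), 'joint_velocities': array([-0.00136667,  0.00108826, -0.00060227, -0.00025787,  0.00018031,
        0.00229536]), 'tau': array([ 6.10851166e-04, -3.94038713e+01, -2.41900617e+01,  4.30162309e-02,
        5.98972407e-02, -1.98760070e-06]), 'tcp_pos': array([ 0.53790707, -0.20088747,  0.04649492]), 'eef_rot': array([-4.48448937e-05,  6.44934462e-01,  7.64237880e-01, -1.44325689e-05]), 'contact_force': array([-0.40807892,  0.14122006, -0.14500132]), 'moment': array([-0.05396765,  0.02516386, -0.00876477]), 'finger_force': 0.0, 'width': 0.02839221944715448}
```

View pics/pinch.png

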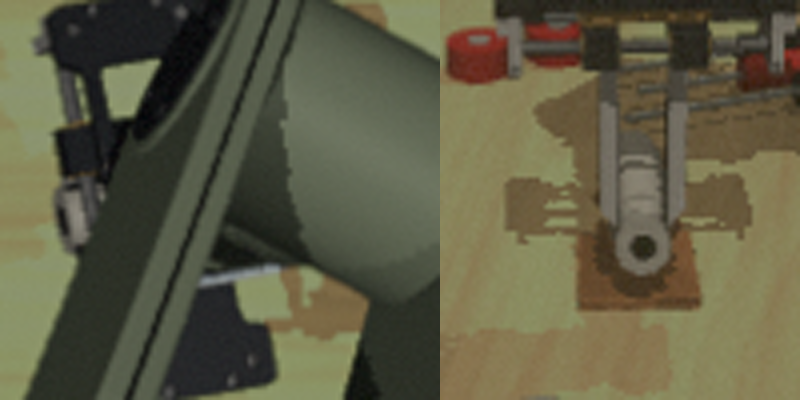

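The side crop shows the fingers straddling the spacer near its end face (about (330,205) in the full picture). But the opening equals the commanded 0.30 with no force, so I'll check where the tips should appear.

Run:
```python
from h import *
t=np.array([.5379,-.2009,.0465]); d=np.array([.986,.168,0])
for k in (-.0142,.0142):
  for z in (.0325,.0465,.0605,.1):
    p=t+k*d;p[2]=z; q=proj("side",p)[0]; print(k,z,q.round(1),((q-[280,150])*[4,4.444]+[440,0]).round(0))
```

```text
-0.0142 0.0325 [335.2 209.5] [661. 264.]
-0.0142 0.0465 [335.3 204.5] [661. 242.]
-0.0142 0.0605 [335.4 199.5] [662. 220.]
-0.0142 0.1 [335.7 185.1] [663. 156.]
0.0142 0.0325 [324.1 209.6] [616. 265.]
0.0142 0.0465 [324.1 204.7] [616. 243.]
0.0142 0.0605 [324.1 199.7] [617. 221.]
0.0142 0.1 [324.2 185.2] [617. 157.]
```

Run:
```python
from plant import viewer
import cv2
cv2.imwrite("pics/side2.png",cv2.resize(viewer.camera("side")[165:225,295:365,::-1],(700,600),interpolation=0))
```

```text
(no output)
```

View pics/side2.png

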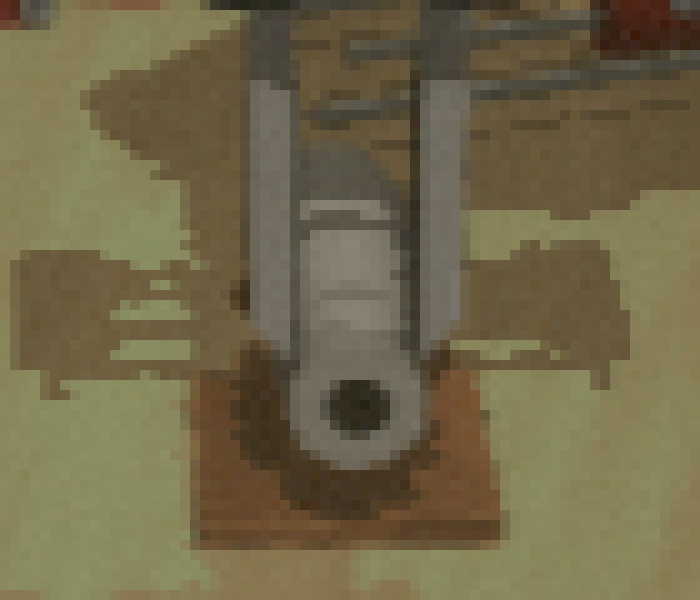

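The fingertips end at about row 201, while the reported TCP would put them at row 209. So the tips sit roughly 25 mm higher than reported and closed above the spacer's flank. I'll open, go lower in steps and feel again.

Emit:
play_rows --moves '[[[0,0,0],[0,0,0],0.6],[[0,0,0],[0,0,0],0.6],[[0,0,0],[0,0,0],0.6],[[0,0,-0.4],[0,0,0],0.6],[[0,0,-0.8],[0,0,0],0.6],[[0,0,-1.2],[0,0,0],0.6],[[0,0,-1.4],[0,0,0],0.55],[[0,0,-1.4],[0,0,0],0.5]]'

```text
time_s: 5.05
tcp_pos: [0.5375, -0.2006, 0.0318]
eef_rot: [-0.001, 0.645, 0.764, -0.0]
contact_force: [-0.5, -0.3, 0.3]
width: 0.0481
finger_force: 0.0
```

Emit:
play_rows --moves '[[[0,0,0],[0,0,0],0.46],[[0,0,0],[0,0,0],0.43],[[0,0,0],[0,0,0],0.4],[[0,0,0],[0,0,0],0.37],[[0,0,0],[0,0,0],0.34],[[0,0,0],[0,0,0],0.34],[[0,0,0],[0,0,0],0.34],[[0,0,0],[0,0,0],0.34]]'

```text
time_s: 5.85
tcp_pos: [0.5377, -0.2009, 0.0326]
eef_rot: [-0.0, 0.645, 0.764, -0.0]
contact_force: [-1.8, -0.4, 0.3]
width: 0.0347
finger_force: 3.0
```

Run:
```python
from plant import viewer,telemetry
import cv2
s=telemetry.read_state(); print(s['width'],s['finger_force'],s['tcp_pos'],s['contact_force'])
cv2.imwrite("pics/side3.png",cv2.resize(viewer.camera("side")[165:225,295:365,::-1],(700,600),interpolation=0))
```

```text
0.03472836904808973 3.0095617845654488 [ 0.53773158 -0.20094782  0.03256493] [-1.83621921 -0.44637017  0.25397326]
```

View pics/side3.png

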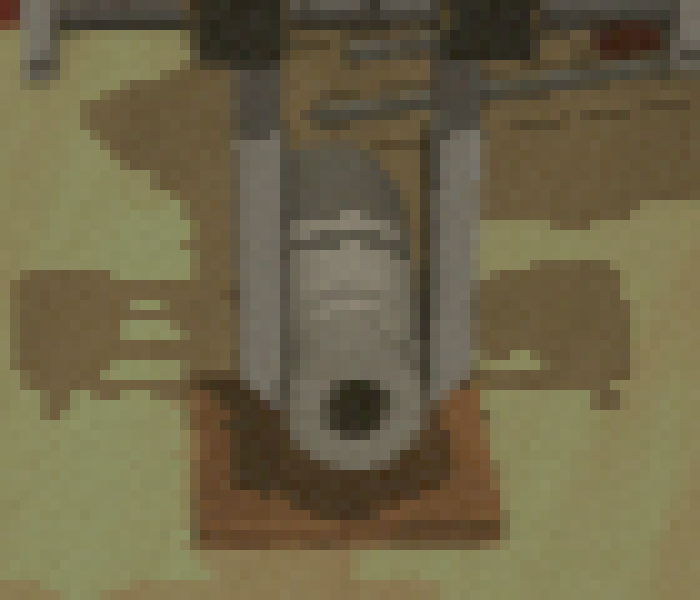

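The lower pinch stopped at 34.7 mm with 3 N. I'll repeat it about 9 mm deeper, so a grip high on a 40 mm band can't be mistaken for a neck.

Emit:
play_rows --moves '[[[0,0,0],[0,0,0],0.55],[[0,0,0],[0,0,0],0.55],[[0,0,0],[0,0,0],0.55],[[0,0,-0.4],[0,0,0],0.55],[[0,0,-0.8],[0,0,0],0.55],[[0,0,-0.9],[0,0,0],0.52],[[0,0,-0.9],[0,0,0],0.49],[[0,0,-0.9],[0,0,0],0.46]]'

```text
time_s: 6.7
tcp_pos: [0.5379, -0.2009, 0.0234]
eef_rot: [-0.0, 0.645, 0.764, 0.0]
contact_force: [0.6, 0.3, 0.9]
width: 0.044
finger_force: 0.0
```

Emit:
play_rows --moves '[[[0,0,0],[0,0,0],0.44],[[0,0,0],[0,0,0],0.42],[[0,0,0],[0,0,0],0.4],[[0,0,0],[0,0,0],0.38],[[0,0,0],[0,0,0],0.36],[[0,0,0],[0,0,0],0.34],[[0,0,0],[0,0,0],0.34],[[0,0,0],[0,0,0],0.34]]'

```text
time_s: 7.5
tcp_pos: [0.5377, -0.2009, 0.0235]
eef_rot: [-0.0, 0.645, 0.764, -0.0]
contact_force: [-2.0, -0.0, 0.6]
width: 0.0348
finger_force: 3.0
```

Run:
```python
from plant import viewer,telemetry
import cv2
s=telemetry.read_state(); print(s['width'],s['finger_force'],s['tcp_pos'],s['contact_force'],s['moment'])
cv2.imwrite("pics/side4.png",viewer.camera("side")[:,:,::-1])
```

```text
0.034827113798299766 3.000895120203495 [ 0.53769376 -0.20091105  0.02352621] [-2.0073308  -0.04971229  0.56218111] [-0.13390707  0.33306608  0.03785482]
```

At two depths the fingers stopped at 35 mm over the end 20 mm, so the +y end has the long neck and no turn is needed. I'll open and slide back to the middle.

Emit:
play_rows --moves '[[[0,0,0],[0,0,0],1],[[0,0,0],[0,0,0],1],[[0,0,0],[0,0,0],1],[[0,0,0],[0,0,0],1],[[0,0,0],[0,0,0],1],[[0,0,0],[0,0,0],1],[[0,0,0],[0,0,0],1],[[0,0,0],[0,0,0],1]]'

```text
time_s: 8.35
tcp_pos: [0.538, -0.2009, 0.0236]
eef_rot: [0.0, 0.645, 0.764, 0.0]
contact_force: [-0.2, 0.2, -0.2]
width: 0.0929
finger_force: 0.0
```

Emit:
play_rows --moves '[[[0.2,-1.1,0],[0,0,0],1],[[0.4,-2.3,0],[0,0,0],1],[[0.55,-3.4,0],[0,0,0],1],[[0.75,-4.5,-0.1],[0,0,0],1],[[0.93,-5.6,-0.1],[0,0,0],1],[[0.93,-5.6,-0.1],[0,0,0],0.8],[[0.93,-5.6,-0.1],[0,0,0],0.65],[[0.93,-5.6,-0.1],[0,0,0],0.55]]'

```text
time_s: 9.15
tcp_pos: [0.547, -0.2565, 0.0224]
eef_rot: [-0.0, 0.645, 0.764, 0.0]
contact_force: [1.5, -0.1, -0.2]
width: 0.0735
finger_force: 0.0
```

Emit:
play_rows --moves '[[[0,0,0],[0,0,0],0.5],[[0,0,0],[0,0,0],0.46],[[0,0,0],[0,0,0],0.43],[[0,0,0],[0,0,0],0.4],[[0,0,0],[0,0,0],0.36],[[0,0,0],[0,0,0],0.3],[[0,0,0],[0,0,0],0.3],[[0,0,0],[0,0,0],0.3]]' --grip_force 25

```text
time_s: 9.95
tcp_pos: [0.5475, -0.2567, 0.0226]
eef_rot: [0.0, 0.645, 0.764, 0.0]
contact_force: [0.2, 1.1, -0.4]
width: 0.0392
finger_force: 25.0
```

Emit:
play_rows --moves '[[[0,0,0.5],[0,0,0],0.3],[[0,0,1.5],[0,0,0],0.3],[[0,0,3],[0,0,0],0.3],[[0,0,4.5],[0,0,0],0.3],[[0,0,6],[0,0,0],0.3],[[0,0,7.5],[0,0,0],0.3],[[0,0,8.5],[0,0,0],0.3],[[0,0,9],[0,0,0],0.3]]'

```text
time_s: 10.75
tcp_pos: [0.5481, -0.2575, 0.1146]
eef_rot: [0.001, 0.645, 0.764, 0.0]
contact_force: [1.5, -0.2, -4.1]
width: 0.0396
finger_force: 25.0
```

Emit:
play_rows --moves '[[[0,2,0],[0,0,-1],0.3],[[0.2,5,0],[0,0,-2.5],0.3],[[0.3,8.5,0],[0,0,-4],0.3],[[0.4,12,0],[0,0,-5.5],0.3],[[0.4,15.5,0],[0,0,-7],0.3],[[0.5,19,0],[0,0,-8.5],0.3],[[0.5,22.5,0],[0,0,-9.5],0.3],[[0.5,25,0],[0,0,-10.4],0.3]]'

```text
time_s: 11.55
tcp_pos: [0.5514, -0.0046, 0.1122]
eef_rot: [-0.001, 0.711, 0.703, -0.0]
contact_force: [0.2, -0.8, -3.5]
width: 0.0392
finger_force: 25.0
```

Emit:
play_rows --moves '[[[0,3,0],[0,0,-1.5],0.3],[[0.2,6.5,0],[0,0,-3],0.3],[[0.3,10,0],[0,0,-4.5],0.3],[[0.4,13.5,0],[0,0,-6],0.3],[[0.4,17,0],[0,0,-7.5],0.3],[[0.5,20.5,0],[0,0,-9],0.3],[[0.5,24,0],[0,0,-10],0.3],[[0.5,25.6,0],[0,0,-10.4],0.3]]'

```text
time_s: 12.35
tcp_pos: [0.5564, 0.2521, 0.1122]
eef_rot: [-0.001, 0.772, 0.636, -0.0]
contact_force: [0.6, -1.3, -3.9]
width: 0.0397
finger_force: 25.0
```

Emit:
play_rows --moves '[[[0,0,-0.5],[0,0,0],0.3],[[0,0,-1],[0,0,0],0.3],[[0,0,-1.7],[0,0,0],0.3],[[0,0,-2.4],[0,0,0],0.3],[[0,0,-3.1],[0,0,0],0.3],[[0,0,-3.8],[0,0,0],0.3],[[0,0,-4],[0,0,0],0.3],[[0,0,-4],[0,0,0],0.3]]'

```text
time_s: 13.15
tcp_pos: [0.5569, 0.2488, 0.0719]
eef_rot: [-0.0, 0.772, 0.635, -0.001]
contact_force: [-0.1, -0.3, -3.3]
width: 0.0393
finger_force: 25.0
```

Run:
```python
from plant import viewer,telemetry
import cv2,numpy as np
s=telemetry.read_state(); print(s['width'],s['finger_force'],s['tcp_pos'],s['contact_force'],s['eef_rot'])
t=viewer.camera("top")[:,:,::-1];d=viewer.camera("side")[:,:,::-1]
cv2.imwrite("pics/t5.png",t);cv2.imwrite("pics/s5.png",d)
cv2.imwrite("pics/c5.png",np.hstack([cv2.resize(t[210:310,170:270],(400,400),interpolation=2),cv2.resize(d[280:380,235:335],(400,400),interpolation=2)]))
```

```text
0.03925806535993298 24.989879429340363 [0.55687136 0.24880079 0.07189426] [-0.14376294 -0.26264422 -3.27210146] [-2.28182942e-04  7.72384943e-01  6.35154438e-01 -5.37130435e-04]
```

View pics/c5.png

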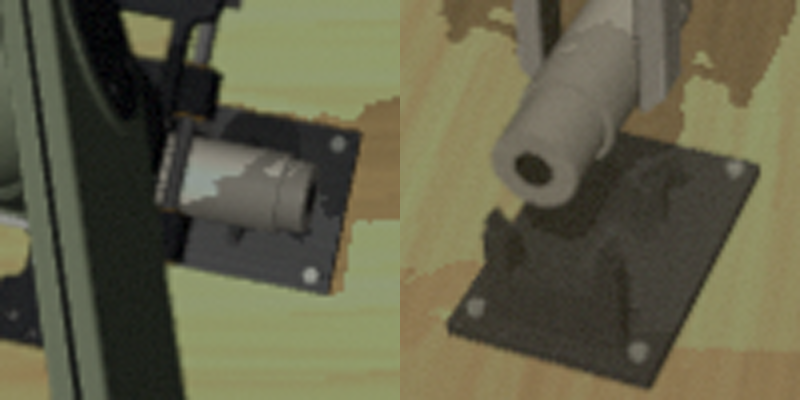

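The top crop shows the spacer's -y end over the cradle base (bore at about (248,257)), and the side crop shows its +y bore at (268,322). I'll check both ends against the cradle axis.

Run:
```python
from h import *
c=np.array([.557,.2493]);u=np.array([.1925,.981]);n=np.array([.981,-.1925])
for nm,uv,z in(("side",(132/4+234.5,168/4+279.5),.099),("top",(313/4+169.5,190/4+209.5),.099)):
    p=plane(nm,[uv],[z])[0]; b=np.array([-.0008,.0009])*(1 if nm=="side" else -1); q=p[:2]-b-c
    print(nm,p,"along",q@u,"side",q@n)
```

```text
side [0.56991661 0.31290509 0.099     ] along 0.06415414380558832 side 0.001385262081574441
top [0.54995168 0.18218348 0.099     ] along -0.06646920699106042 side 0.005047477740995711
```

Run:
```python
from h import *
c=np.array([.5578,.2484]);u=np.array([.1925,.981]);n=np.array([.981,-.1925])
t=cv2.imread("pics/t5.png");g=cv2.cvtColor(t,cv2.COLOR_BGR2GRAY).astype(float)
for col in (222,226,230,234,238,242,244):
    v=g[235:280,col]; d=np.diff(v); r=[]
    m=np.where(v>78)[0]; m=m[(m>8)&(m<36)]
    uv=(col,235+(m.min()+m.max())/2); p=plane("top",[uv],[.1])[0][:2]-c
    print(col,m.min()+235,m.max()+235,"along",(p@u).round(4),"side",(p@n).round(4))
```

```text
222 245 262 along -0.0154 side 0.002
226 246 263 along -0.0236 side 0.0016
230 247 264 along -0.0317 side 0.0012
234 247 265 along -0.0397 side 0.0018
238 249 262 along -0.0472 side 0.0042
242 250 265 along -0.0558 side 0.0019
244 251 265 along -0.0598 side 0.0017
```

Emit:
play_rows --moves '[[[-0.1,0.1,-0.3],[0,0,0],0.3],[[-0.13,0.13,-1],[0,0,0],0.3],[[-0.13,0.13,-1.7],[0,0,0],0.3],[[-0.13,0.13,-2.3],[0,0,0],0.3],[[-0.13,0.13,-2.9],[0,0,0],0.3],[[-0.13,0.13,-3.4],[0,0,0],0.3],[[-0.13,0.13,-3.7],[0,0,0],0.3],[[-0.13,0.13,-3.9],[0,0,0],0.3]]'

```text
time_s: 14.05
tcp_pos: [0.5558, 0.2503, 0.0331]
eef_rot: [-0.0, 0.772, 0.635, -0.0]
contact_force: [0.4, -0.1, -3.5]
width: 0.0394
finger_force: 25.0
```

Emit:
play_rows --moves '[[[0,0,-0.1],[0,0,0],0.3],[[0,0,-0.2],[0,0,0],0.3],[[0,0,-0.3],[0,0,0],0.3],[[0,0,-0.4],[0,0,0],0.3],[[0,0,-0.5],[0,0,0],0.3],[[0,0,-0.6],[0,0,0],0.3],[[0,0,-0.7],[0,0,0],0.3],[[0,0,-0.7],[0,0,0],0.3]]'

```text
time_s: 14.85
tcp_pos: [0.5558, 0.2503, 0.0264]
eef_rot: [-0.0, 0.772, 0.635, -0.0]
contact_force: [-0.2, -0.2, -2.5]
width: 0.0393
finger_force: 25.0
```

Emit:
play_rows --moves '[[[0,0,-0.05],[0,0,0],0.3],[[0,0,-0.1],[0,0,0],0.3],[[0,0,-0.15],[0,0,0],0.3],[[0,0,-0.2],[0,0,0],0.3],[[0,0,-0.25],[0,0,0],0.3],[[0,0,-0.3],[0,0,0],0.3],[[0,0,-0.3],[0,0,0],0.3],[[0,0,-0.3],[0,0,0],0.3]]'

```text
time_s: 15.65
tcp_pos: [0.5559, 0.2504, 0.0235]
eef_rot: [-0.0, 0.772, 0.635, -0.0]
contact_force: [0.2, -1.1, -3.2]
width: 0.0395
finger_force: 25.0
```

Emit:
play_rows --moves '[[[0,0,-0.05],[0,0,0],0.3],[[0,0,-0.1],[0,0,0],0.3],[[0,0,-0.1],[0,0,0],0.3],[[0,0,-0.1],[0,0,0],0.3],[[0,0,-0.1],[0,0,0],0.3],[[0,0,-0.1],[0,0,0],0.3],[[0,0,-0.1],[0,0,0],0.3],[[0,0,-0.1],[0,0,0],0.3]]'

```text
time_s: 16.45
tcp_pos: [0.5563, 0.2504, 0.0228]
eef_rot: [0.0, 0.772, 0.635, 0.0]
contact_force: [0.8, 0.0, -1.4]
width: 0.0396
finger_force: 25.0
```

Run:
```python
from plant import viewer,telemetry
import cv2,numpy as np
s=telemetry.read_state(); print(s['width'],s['finger_force'],s['tcp_pos'],s['contact_force'],s['moment'])
t=viewer.camera("top")[:,:,::-1];d=viewer.camera("side")[:,:,::-1]
cv2.imwrite("pics/c6.png",np.hstack([cv2.resize(t[210:310,170:270],(400,400),interpolation=2),cv2.resize(d[280:380,235:335],(400,400),interpolation=2)]))
```

```text
0.039557510012796365 24.99090939760208 [0.55634067 0.25041648 0.02278601] [ 0.83267226  0.02479802 -1.44230531] [-0.1085132  -0.13136035  0.02357048]
```

View pics/c6.png

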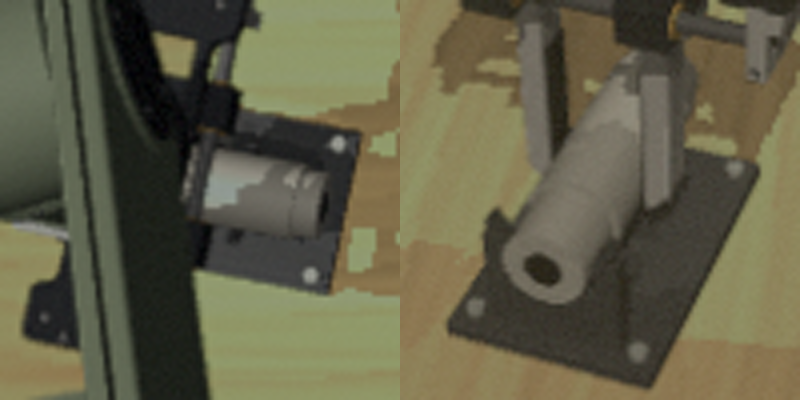

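The spacer's neck now sits between the collar walls (bore at about (271,347)), and the load is starting to come off the wrist. I'll press down lightly to confirm it is seated.

Emit:
play_rows --moves '[[[0,0,-0.03],[0,0,0],0.3],[[0,0,-0.06],[0,0,0],0.3],[[0,0,-0.09],[0,0,0],0.3],[[0,0,-0.12],[0,0,0],0.3],[[0,0,-0.12],[0,0,0],0.3],[[0,0,-0.12],[0,0,0],0.3],[[0,0,-0.12],[0,0,0],0.3],[[0,0,-0.12],[0,0,0],0.3]]'

```text
time_s: 17.35
tcp_pos: [0.5565, 0.2504, 0.0225]
eef_rot: [0.0, 0.772, 0.635, 0.0]
contact_force: [-0.5, -0.6, 6.3]
width: 0.0395
finger_force: 25.0
```

It's seated: the wrist now reads +6 N up, at the same height as it had in the rack. I'll ease the grip, open and withdraw.

Emit:
play_rows --moves '[[[0,0,0],[0,0,0],0.3],[[0,0,0.05],[0,0,0],0.3],[[0,0,0.05],[0,0,0],0.3],[[0,0,0.05],[0,0,0],0.45],[[0,0,0.05],[0,0,0],0.55],[[0,0,0.05],[0,0,0],0.7],[[0,0,0.05],[0,0,0],0.8],[[0,0,0.05],[0,0,0],0.8]]' --grip_force 5

```text
time_s: 18.15
tcp_pos: [0.5556, 0.2504, 0.0215]
eef_rot: [-0.0, 0.772, 0.635, -0.0]
contact_force: [0.3, -0.5, 0.1]
width: 0.071
finger_force: 0.0
```

Emit:
play_rows --moves '[[[0,0,0],[0,0,0],0.8],[[0,0,1],[0,0,0],0.8],[[0,0,3],[0,0,0],0.8],[[0,0,5],[0,0,0],0.8],[[0,0,8],[0,0,0],0.8],[[0,0,11],[0,0,0],0.8],[[0,0,13],[0,0,0],0.8],[[0,0,14],[0,0,0],0.8]]'

```text
time_s: 18.95
tcp_pos: [0.5576, 0.2509, 0.1656]
eef_rot: [0.001, 0.772, 0.635, 0.003]
contact_force: [0.5, 0.5, -0.9]
width: 0.075
finger_force: 0.0
```

Emit:
play_rows --moves '[[[-1,2,0],[0,0,0],0.8],[[-3,6,0],[0,0,0],0.8],[[-5,9,0],[0,0,0],0.8],[[-8,12,0],[0,0,0],0.8],[[-11,15,0],[0,0,0],0.8],[[-13,18,0],[0,0,0],0.8],[[-14,20,0],[0,0,0],0.8],[[-14,20,0],[0,0,0],0.8]]'

```text
time_s: 19.75
tcp_pos: [0.4137, 0.4525, 0.1614]
eef_rot: [-0.0, 0.771, 0.637, -0.0]
contact_force: [-0.2, -0.6, 0.7]
width: 0.075
finger_force: 0.0
```

Run:
```python
from plant import viewer
import cv2,numpy as np
t=viewer.camera("top")[:,:,::-1];d=viewer.camera("side")[:,:,::-1]
cv2.imwrite("pics/c7.png",np.hstack([cv2.resize(t[210:310,170:270],(400,400),interpolation=2),cv2.resize(d[280:380,235:335],(400,400),interpolation=2)]))
```

```text
(no output)
```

View pics/c7.png

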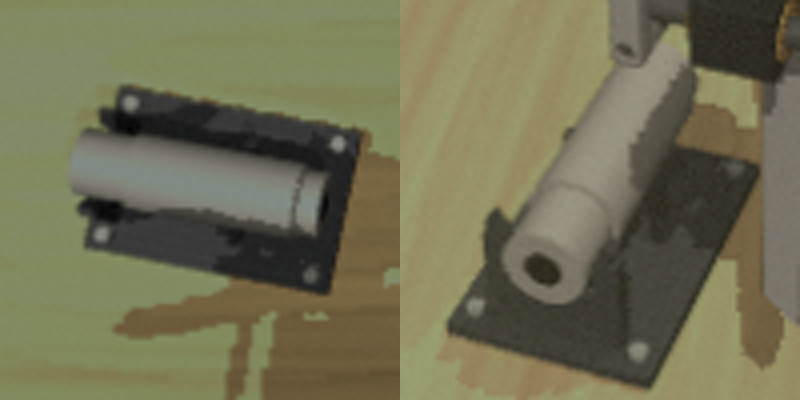

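The spacer lies in line in the cradle with its +y neck between the collar walls, and the gripper is clear. I'll check the lengthwise position and hand in.

Run:
```python
from h import *
from plant import hand_in
c=np.array([.5562,.2502]);u=np.array([.1925,.981]);n=np.array([.981,-.1925])
p=plane("side",[(142/4+234.5,268/4+279.5)],[.05])[0][:2]-c
print("along",p@u-.065,"side",p@n)
if abs(p@u-.065)<.005 and abs(p@n)<.004: print(hand_in())
```

```text
along 0.0009340405925782197 side -0.0002502309875814299
the job is handed in; nothing more can be done
None
```

The spacer is in the cradle and the job is handed in: the +y end felt long (35 mm), so it went in that way round without turning, fully seated before release and measured about 1 mm off lengthwise and under 1 mm sideways; no verdict was returned.

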